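# Flip the reorder marker of the empty parts bin

## Robot

A 6-joint arm with a two-finger parallel gripper is mounted at the origin on the work surface. World frame = base frame: x ahead of the robot, y to its left, z up, the work surface at z = 0. Lengths are in m, angles in degrees, forces in N, time in s.
With the tool pointing down it reaches from about 0.3 to 0.75 m from the base axis. Payload 8.5 kg.
Tool frame: the origin (TCP) lies midway between the tips of the shut fingers; the grasp point (between the pads) lies 19 mm behind it (env.hold_point_z is the distance from the TCP to the grasp point, in m); z points along the fingers, y is the line along which they close (so a half turn about z gives the same grasp; the last joint's range is limited). The gripper opens to 85 mm and grips with 20 to 120 N. Pads are 22 mm wide; open, the fingers measure 114 mm over their backs; the gripper's body (76 mm by 85 mm) begins 54 mm behind the grasp point. The pads swing forward as they close: fully open they stand 13 mm farther back than shut.
Start: joints at [-87.622, 21.807, 74.336, -0, 83.858, -12.336], TCP at [0.14, -0.532, 0.231] pointing down, gripper open.
Joint ranges: [-178.18, 178.18], [-50.72, 133.34], [12.68, 142.11], [-81.47, 261.47], [9.98, 163.14], [-165.26, 165.26]. Speed limits (degrees/s): [136.94, 136.94, 180, 180, 180, 180].

## Interface

Orientations are given as a 3x3 rotation matrix whose columns are the frame's x, y, z axes.
In Python, from rig import observe, get_image, camera_info, env gives the robot as it stands.
- The arm moves only by the tool drive_tool, never from a script. Its arguments are lists of equal length, an entry for each row: "offset": the shift along the tool's x, y, z in units of 40 mm (1.0 is 40 mm), a list of three; "turn": the turn, a rotation vector about the tool's x, y, z in units of 6 degrees (1.0 is 6 degrees), a list of three; "hand": the opening, from 0 (shut) to 1 (fully open). A call has exactly 10 rows; each row shifts and turns the commanded pose from where the row before left it, along the tool's axes as they then stand; what a row does not reach is not made up. A row lasts 1/8 s, in which the tool goes at most 62.5 mm and 10.7 degrees, less where a joint would pass 70% of its speed; a pose out of reach is approached as far as the arm can. A call is refused whole if a number of a shift passes 1 or a number of a turn 1, either way. A call with a gripper value outside its range is refused whole. The fingers move at their own pace and stop on an object; "newtons" is the grip in N (left out, the last holds). Time passes only in rows, so rows that do not move let the fingers close, or fill a call up. It gives the time, the measured TCP pose, the force, the opening and the grip force at its end, in the units of the state.
- observe(): the state, without advancing time (a new reading comes with each control period).
- get_image(name): name is "scene" or "top"; returns the picture (400x640x3 uint8, blue, green, red); there is no depth.
- camera_info(name): a dict with "fx", "fy", "cx", "cy" (pixels), "world_to_cam" (4x4, takes a point from world to camera coordinates). Camera axes: x right, y down, z forward; pixel columns grow to the right and rows downward; lengths in m; the calibration is good to about 2 mm. A picture is of the moment at which its call begins. camera_info takes no time and is no camera call.
- env.close_job(): hands the job in; it is judged then, once.
The state is a dict: "time_s": time; "q": joint angles; "qvel": joint speeds; "joint_efforts": joint torques, N m; "position": TCP position; "tool_rot": TCP orientation; "ft_force": force on the tool from outside, world axes, zero at the start; "wrist_torque": the same for the moment, N m; "grip_width": finger opening in m; "gripper_force": force on a finger pad.
Only numpy, scipy, OpenCV 4.12 (cv2) and the standard library are available. Lean on these libraries where they do the work, as an engineer would, in place of code of your own. Each camera call takes 0.05 s, during which the arm holds its last target. There are 200 camera calls.

## Task

One of the three parts bins on the wooden caddy has run out. Put a fingertip behind the flip marker that stands up at the front of the empty bin, and push it right over its hinge pin, forwards and down, until it lies fully home on its sloping plate and shows its other face. Only push it, with the tips or outside of the shut fingers, and never take it between them; leave the other two markers and everything loose on the bench where they are, and draw clear at the end.

Things in the scene. Friction and masses are not known exactly. Their poses are not given: they have to be found in the camera images.
- marker_empty (a joint): angle (rad) of the empty bin's marker about its pin. 0: stands up, leaning 30 deg from vertical over the bin's mouth (starts 0 to 0.25). Grows as its free edge swings over the top to the front: 0.52 upright, 2.09 level, 3.14 fully over, on its plate in front of the bin, 60 deg below level, other face out. Stiff hinge: stays where left, takes 0.03 N m (under 1 N at the edge)
- marker_empty_hinge (a point): middle of the hinge pin of the empty bin's marker, 93 mm above the bench; does not move. Its x axis points level from the front into the bin, y along the pin, z up. A fixed steel plate, 70 mm wide, lies just under the marker's plane, reaching 18 mm from the pin up the slope and 50 mm down it; above those 18 mm the marker's back is free
- marker_empty_edge (a point): middle of the free edge of the empty bin's marker, moving with it; x points from the pin to this edge, y along the pin, z out of the face that looks to the front at the start. The marker is a stiff white leaf 86 mm wide (along the pin), 61 mm from pin to free edge, 4 mm thick, the pin at its mid-thickness
- caddy: fixed plywood board 260 by 430 mm, 12 mm thick, with the three bins side by side on it, 130 mm apart, in an order that varies. Origin on the bench below the row of hinge pins, at its middle; x points from the front to the back of the bins. Its front edge is 75 mm in front of the pins
- bin_empty: the empty bin: blue plastic tray, fixed, 160 mm deep (x) by 110 wide (y) by 75 high, walls 4 mm, nothing in it; its rim is 87 mm above the bench. Origin under its centre, 92 mm behind the hinge pin; x points from the front (marker side) to the back
- bin_dowels: the bin filled with wooden dowels to 55 mm above its underside, the same bin with the same kind of marker; origin as for the empty bin
- bin_blocks: the bin filled with small wooden corner blocks, the same bin with the same kind of marker; origin as for the empty bin
- marker_dowels_edge (a point): middle of the free edge of the dowel bin's marker (same size, standing up; to be left alone)
- marker_blocks_edge (a point): middle of the free edge of the corner-block bin's marker (same size, standing up; to be left alone)
- glue: glue bottle, upright, 64 mm across, 200 mm tall; origin under its centre (bystander, loose)
- clamp: F-clamp lying flat, 300 by 115 mm, under 30 mm high; origin on the bench below the middle of its bar (bystander, loose)
- square: small try square lying flat, stock 75 mm along its y, blade 100 mm along +x, 18 mm high; origin under the middle of the stock (bystander, loose)
- tape: tape measure, 66 by 36 mm, 62 mm high; origin under its centre (bystander, loose)
- pencil: carpenter's pencil lying flat, 160 mm long along its x, 8 mm thick; origin under its middle (bystander, loose)
- pad_a: cork clamp pad 30 by 45 by 16 mm lying on the front strip of the caddy board; origin under its centre (bystander, loose)
- pad_b: the second cork clamp pad, as pad_a (bystander, loose)

How it is judged (in metres and radians):
At the end, for the whole second after the job is handed in: the empty bin's marker lies within 0.1 rad (6 degrees) of fully over, at rest; the other two markers' free edges are within 10 mm of where they stood; every loose thing is within 15 mm of where it stood (value of joint marker_empty above 3.04 rad and velocity of joint marker_empty below 0.05 rad/s and not (distance of marker_dowels_edge from where it was at the start of the episode above 0.01 m) and not (distance of marker_blocks_edge from where it was at the start of the episode above 0.01 m) and distance of each of glue, clamp, square, tape, pencil, pad_a, pad_b from where it was at the start of the episode below 0.015 m); the robot touches nothing.
It fails at once if the marker of a stocked bin is moved (its free edge by more than 10 mm) (distance of any of marker_dowels_edge, marker_blocks_edge from where it was at the start of the episode above 0.01 m).
It fails at once if a loose thing is moved or lifted by more than 15 mm (distance of any of glue, clamp, square, tape, pencil, pad_a, pad_b from where it was at the start of the episode above 0.015 m).
It fails at once if the marker is taken between the fingers instead of being pushed (z of the grasp point in the frame of marker_empty_edge between -0.004 and 0.004 m and x of the grasp point in the frame of marker_empty_edge between -0.06 and 0.012 m and y of the grasp point in the frame of marker_empty_edge between -0.05 and 0.05 m and contact force between the fingers and marker_empty above 0.3 N).
It also fails if it takes over 35 s, if anything falls off the work surface, if the arm or the gripper's body presses on something with over 40 N, if the wrist force passes 120 N, or if a joint passes its speed limit or range.

## Working session

There is one attempt and no reset: what is moved stays moved. The work goes in short steps, Python scripts to look and compute and a tool call to move; the robot and the scene stay as the last step left them, time stands still between calls to the robot, and variables do not carry over. Pictures are saved under pics/ and viewed, at most 10 in all, crops included, and the job is handed in when it is done.

Besides the shell and the picture viewer there is one more tool, called after "Call:" by a JSON object that holds its "op" and its "data". drive_tool: Moves the arm, as the interface text tells. Its arguments: {"type":"object","properties":{"offset":{"type":"array"},"turn":{"type":"array"},"hand":{"type":"array"},"newtons":{"type":"number"}},"required":["offset","turn","hand"]}

```bash
mkdir -p pics; python3 - <<'E'
from rig import *
import cv2
for n in("scene","top"):
    cv2.imwrite(f"pics/{n}0.png",get_image(n)); c=camera_info(n); print(n,c)
s=observe();print(s['time_s'],s['position'],s['tool_rot'],env.hold_point_z)
E
```

```text
scene {'fx': 409.3845484330901, 'fy': 409.3845484330901, 'cx': 318.95525208604244, 'cy': 199.79413075577204, 'world_to_cam': array([[ 0.82999821,  0.5577487 , -0.00439949, -0.44501283],
       [ 0.43271977, -0.64887671, -0.62586949, -0.12502064],
       [-0.35193262,  0.51756681, -0.77991539,  1.35280398],
       [ 0.        ,  0.        ,  0.        ,  1.        ]])}
top {'fx': 445.2759218607263, 'fy': 445.2759218607263, 'cx': 323.49123165818014, 'cy': 200.8055012856213, 'world_to_cam': array([[-0.00469275, -0.99998438,  0.00303459,  0.03870481],
       [-0.97691435,  0.0039363 , -0.21359509,  0.55679587],
       [ 0.21357981, -0.00396688, -0.97691757,  0.96010993],
       [ 0.        ,  0.        ,  0.        ,  1.        ]])}
0.1 [ 0.1396752  -0.53170437  0.23075532] [[ 9.67212895e-01  2.53966950e-01 -6.38384307e-05]
 [ 2.53966809e-01 -9.67212026e-01  1.32562587e-03]
 [ 2.74919861e-04 -1.29837528e-03 -9.99999119e-01]] 0.0187
```

View pics/scene0.png

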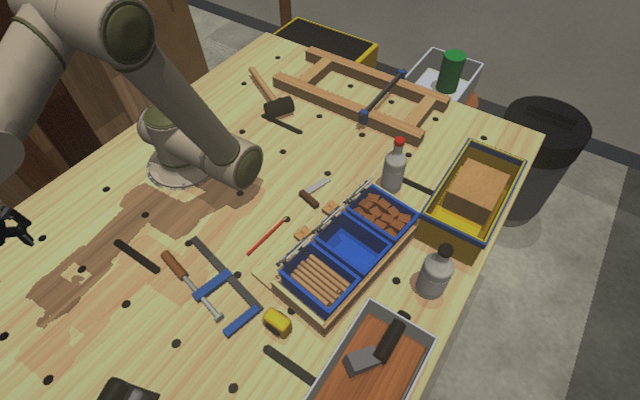

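View pics/top0.png

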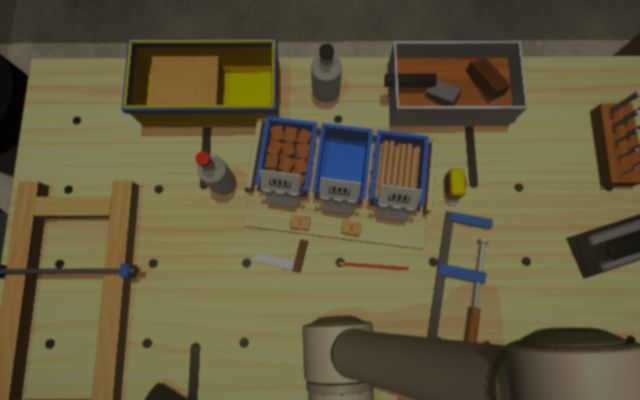

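The empty (blue-floored) bin is the middle one, at about (343,160) in the top view and (350,247) in the scene view. Its marker is at about (337,192) in the top view. I'll enlarge both.

```bash
python3 - <<'E'
import cv2,numpy as np
a=cv2.imread("pics/top0.png")[110:250,240:440]; b=cv2.imread("pics/scene0.png")[170:330,240:440]
a=cv2.convertScaleAbs(a,alpha=1.5)
cv2.imwrite("pics/c1.png",cv2.resize(a,None,fx=4,fy=4,interpolation=2)); cv2.imwrite("pics/c2.png",cv2.resize(b,None,fx=3.75,fy=3.75,interpolation=2))
E
```

```text
(no output)
```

View pics/c1.png

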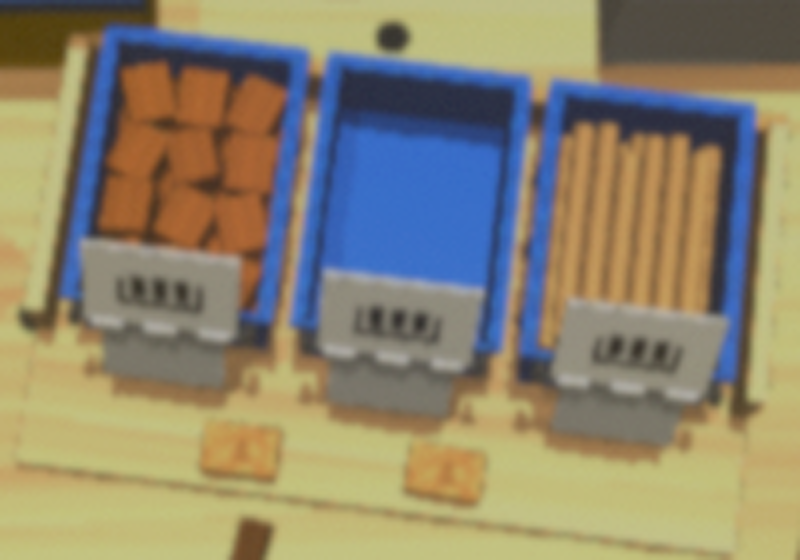

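View pics/c2.png

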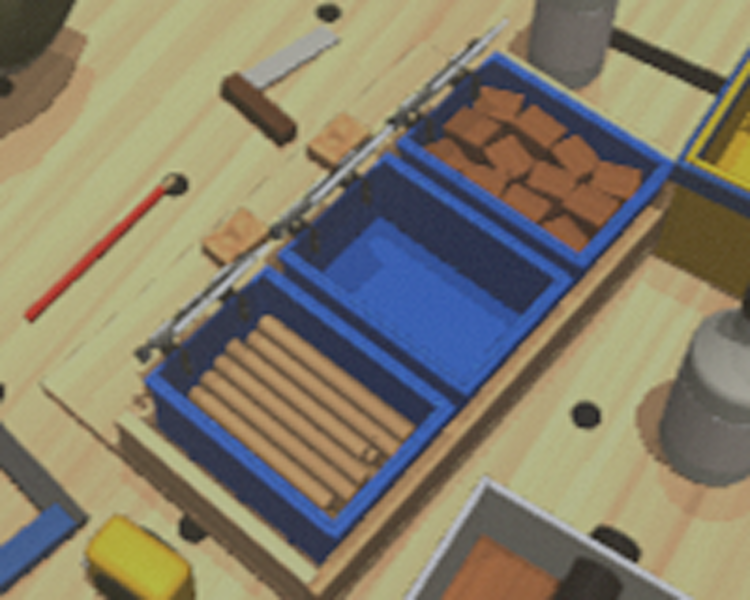

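The top crop (4x) shows the empty bin's rim corners at (330,53), (530,77), (497,352) and (292,325). Its marker's free edge runs (325,270)–(485,288), and its hinge line runs (320,345)–(475,368). In the scene view the markers are nearly edge-on, with the empty one at about crop (275,230)–(395,115).

```bash
cat > h.py <<'E'
from rig import *
import numpy as np
def ray(n,u,v,z):
    c=camera_info(n);W=c['world_to_cam'];R=W[:3,:3];o=-R.T@W[:3,3]
    d=R.T@np.array([(u-c['cx'])/c['fx'],(v-c['cy'])/c['fy'],1]);return o+d*(z-o[2])/d[2]
def proj(n,p):
    c=camera_info(n);q=c['world_to_cam']@np.r_[p,1];return np.array([c['fx']*q[0]/q[2]+c['cx'],c['fy']*q[1]/q[2]+c['cy']])
E
python3 - <<'E'
from h import *
np.set_printoptions(precision=4,suppress=True)
T=lambda u,v,z:ray("top",240+u/4,110+v/4,z)
S=lambda u,v,z:ray("scene",240+u/3.75,170+v/3.75,z)
bl,br,fr,fl=[T(u,v,.087) for u,v in((330,53),(530,77),(497,352),(292,325))]
print("top",bl,br,fr,fl,"len",np.linalg.norm(bl-fl),np.linalg.norm(br-fr),np.linalg.norm(bl-br))
# scene rim corners, back-left(+y), back-right, front-right, front-left
s=[S(u,v,.087) for u,v in((572,275),(462,392),(282,250),(392,158))];print("scene",s)
c=(bl+br+fr+fl)/4; cs=sum(s)/4; print(c,cs)
ax=(bl-fl+br-fr); yaw=np.arctan2(ax[1],ax[0]);print("yaw",np.degrees(yaw))
w=fl-fr+bl-br;print("yaw w",np.degrees(np.arctan2(-w[0],w[1])))
X=np.array([np.cos(yaw),np.sin(yaw),0]);Y=np.array([-X[1],X[0],0])
h=c-.092*X;h[2]=.093;print("hinge from bin",h,"hinge from px",T(398,358,.093))
for a in(0,.125,.25):
    e=h+.061*(X*np.sin(np.pi/6-a)+[0,0,np.cos(np.pi/6-a)])
    f=lambda n,p:(proj(n,p)-((240,110) if n=="top" else (240,170)))*(4 if n=="top" else 3.75)
    print(a,e,[f("top",e+k*Y) for k in(.043,-.043)],[f("scene",e+k*Y) for k in(.043,-.043)])
for n,u,v in(("pada",240,452),("padb",447,475)):print(n,T(u,v,.028))
E
```

```text
top [0.7351 0.0378 0.087 ] [ 0.7199 -0.0777  0.087 ] [ 0.5571 -0.0547  0.087 ] [0.5731 0.0598 0.087 ] len 0.16347514531548174 0.16441216695309654 0.11649426601998218
scene [array([0.7353, 0.042 , 0.087 ]), array([ 0.7177, -0.0772,  0.087 ]), array([ 0.5592, -0.0511,  0.087 ]), array([0.5806, 0.059 , 0.087 ])]
[ 0.6463 -0.0087  0.087 ] [ 0.6482 -0.0068  0.087 ]
yaw -7.885551440526744
yaw w -7.70543984160236
hinge from bin [0.5552 0.0039 0.093 ] hinge from px [0.5526 0.0009 0.093 ]
0 [ 0.5854 -0.0003  0.1458] [array([322.7005, 265.4357]), array([483.9163, 286.3781])] [array([396.2843, 129.3616]), array([313.385 , 206.0924])]
0.125 [0.5786 0.0007 0.1492] [array([320.9472, 276.0992]), array([482.978 , 297.1728])] [array([388.8241, 121.115 ]), array([305.6487, 197.5041])]
0.25 [0.5715 0.0017 0.1517] [array([319.09  , 287.9732]), array([481.808 , 309.1646])] [array([380.9036, 113.3919]), array([297.503 , 189.3973])]
pada [0.5111 0.0913 0.028 ]
padb [ 0.497  -0.0295  0.028 ]
```

The two views agree: hinge at about (0.555, 0.003), bin yaw −7.8°, marker angle about 0.05. First I shut the fingers, turn +22.5° about the tool z axis, and go to above the empty bin.

Call:
{"op": "drive_tool", "data": {"offset": [[0, 0, -0.4], [0, 0, -0.4], [0, 0, -0.2], [0, 0, 0], [0.65, -0.9, 0], [0.65, -0.9, 0], [0.65, -0.9, 0], [0.65, -0.9, 0], [0.65, -0.9, 0], [0.65, -0.9, 0]], "turn": [[0, 0, 0.94], [0, 0, 0.94], [0, 0, 0.94], [0, 0, 0.93], [0, 0, 0], [0, 0, 0], [0, 0, 0], [0, 0, 0], [0, 0, 0], [0, 0, 0]], "hand": [0, 0, 0, 0, 0, 0, 0, 0, 0, 0]}}

```text
time_s: 1.35
position: [0.3243, -0.3378, 0.2711]
tool_rot: [[0.991, -0.136, -0.0], [-0.136, -0.991, 0.0], [-0.0, -0.0, -1.0]]
ft_force: [0.6, -0.5, -0.3]
grip_width: -0.0
gripper_force: 0.0
```

Call:
{"op": "drive_tool", "data": {"offset": [[0.65, -0.9, 0], [0.65, -0.9, 0], [0.65, -0.9, 0], [0.65, -0.9, 0], [0.65, -0.9, 0], [0.65, -0.9, 0], [0.65, -0.9, 0], [0.65, -0.9, 0], [0, 0, 0], [0, 0, 0]], "turn": [[0, 0, 0], [0, 0, 0], [0, 0, 0], [0, 0, 0], [0, 0, 0], [0, 0, 0], [0, 0, 0], [0, 0, 0], [0, 0, 0], [0, 0, 0]], "hand": [0, 0, 0, 0, 0, 0, 0, 0, 0, 0]}}

```text
time_s: 2.6
position: [0.5683, -0.0821, 0.271]
tool_rot: [[0.991, -0.135, -0.001], [-0.135, -0.991, 0.0], [-0.001, 0.0, -1.0]]
ft_force: [-0.1, 0.6, -0.2]
grip_width: 0.0
gripper_force: 0.0
```

```bash
cat >> h.py <<'E'
import cv2
H=np.array([.554,.0025,.093]);a=np.radians(-7.8)
B=np.array([[np.cos(a),-np.sin(a),0],[np.sin(a),np.cos(a),0],[0,0,1]])
def st():
    s=observe();np.set_printoptions(precision=4,suppress=True)
    print(s['time_s'],s['position'],"local",B.T@(s['position']-H),"F",s['ft_force'],s['grip_width']);print(B.T@s['tool_rot'])
def pic(k,pt=None):
    a=get_image("top")[90:250,240:440];b=get_image("scene")[130:290,270:470]
    im=np.hstack([cv2.convertScaleAbs(a,alpha=1.5),b]);cv2.imwrite(f"pics/{k}.png",cv2.resize(im,None,fx=2,fy=2,interpolation=2))
E
python3 -c "
from h import *
st();pic('p1')"
```

```text
2.6 [ 0.5683 -0.0821  0.271 ] local [ 0.0256 -0.0819  0.178 ] F [-0.0501  0.6474 -0.1552] 9.105237082950828e-06
[[ 1.      0.0003 -0.0009]
 [ 0.0003 -1.     -0.0001]
 [-0.0009  0.0001 -1.    ]]
```

View pics/p1.png

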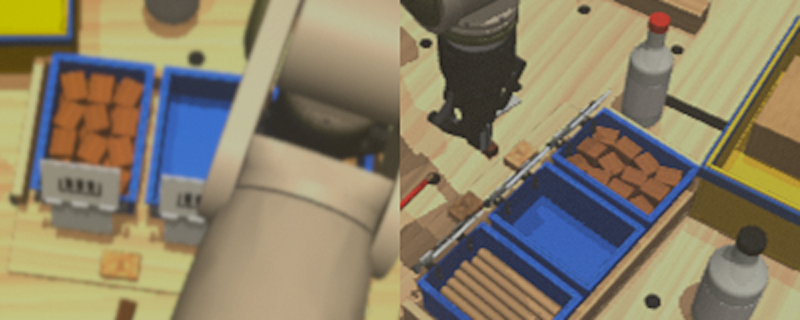

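The left (top) view shows the arm over the dowel bin at about (330,100), and the markers are undisturbed. I'll go behind the marker and descend.

Call:
{"op": "drive_tool", "data": {"offset": [[0.5, -0.75, 0], [0.5, -0.75, 0], [0.05, -0.65, 0], [0, 0, 0.5], [0, 0, 0.7], [0, 0, 0.7], [0, 0, 0.7], [0, 0, 0.5], [0, 0, 0.4], [0, 0, 0]], "turn": [[0, 0, 0], [0, 0, 0], [0, 0, 0], [0, 0, 0], [0, 0, 0], [0, 0, 0], [0, 0, 0], [0, 0, 0], [0, 0, 0], [0, 0, 0]], "hand": [0, 0, 0, 0, 0, 0, 0, 0, 0, 0]}}

```text
time_s: 3.95
position: [0.6214, -0.0028, 0.1306]
tool_rot: [[0.991, -0.136, -0.002], [-0.136, -0.991, 0.0], [-0.002, -0.0, -1.0]]
ft_force: [-0.7, 0.1, 0.4]
grip_width: 0.0002
gripper_force: 0.0
```

```bash
python3 -c "
from h import *
st();pic('p2')"
```

```text
3.95 [ 0.6214 -0.0028  0.1306] local [0.0675 0.0038 0.0376] F [-0.7216  0.085   0.376 ] 0.0001601205357749431
[[ 1.     -0.0006 -0.0018]
 [-0.0006 -1.      0.0001]
 [-0.0018 -0.0001 -1.    ]]
```

View pics/p2.png

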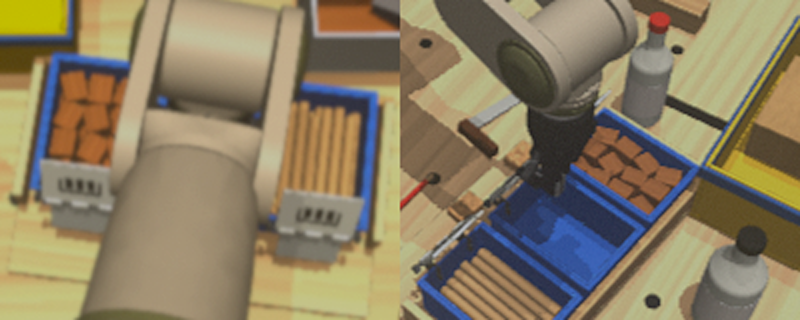

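The fingertips are behind the empty bin's marker, at about (545,185) in the combined view. Now I push forward over the top.

Call:
{"op": "drive_tool", "data": {"offset": [[-0.23, 0, -0.03], [-0.23, 0, -0.03], [-0.23, 0, -0.03], [-0.23, 0, -0.03], [-0.23, 0, -0.03], [-0.23, 0, -0.03], [-0.29, 0, 0.06], [-0.29, 0, 0.06], [-0.21, 0, 0.2], [-0.21, 0, 0.2]], "turn": [[0, 0, 0], [0, 0, 0], [0, 0, 0], [0, 0, 0], [0, 0, 0], [0, 0, 0], [0, 0, 0], [0, 0, 0], [0, 0, 0], [0, 0, 0]], "hand": [0, 0, 0, 0, 0, 0, 0, 0, 0, 0]}}

```text
time_s: 5.3
position: [0.5269, 0.0106, 0.1171]
tool_rot: [[0.991, -0.135, -0.0], [-0.135, -0.991, 0.0], [-0.0, -0.0, -1.0]]
ft_force: [1.5, 0.3, 0.4]
grip_width: -0.0
gripper_force: 0.3
```

```bash
python3 -c "
from h import *
st();pic('p3')"
```

```text
5.3 [0.5269 0.0106 0.1171] local [-0.0279  0.0044  0.0241] F [1.5295 0.3346 0.3943] -2.7880026865727817e-05
[[ 1.      0.0002 -0.0002]
 [ 0.0002 -1.      0.0001]
 [-0.0002 -0.0001 -1.    ]]
```

View pics/p3.png

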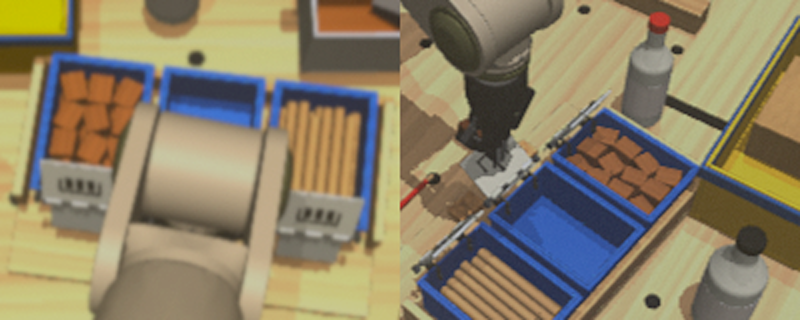

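The marker (white, at about (495,170)) is over and going down ahead of the fingertips. I continue down and then back onto the plate.

Call:
{"op": "drive_tool", "data": {"offset": [[-0.08, 0, 0.28], [-0.08, 0, 0.28], [-0.11, 0, 0.17], [-0.11, 0, 0.17], [-0.11, 0, 0.17], [0.12, 0, 0.13], [0.12, 0, 0.13], [0.12, 0, 0.13], [0, 0, 0], [0, 0, 0]], "turn": [[0, 0, 0], [0, 0, 0], [0, 0, 0], [0, 0, 0], [0, 0, 0], [0, 0, 0], [0, 0, 0], [0, 0, 0], [0, 0, 0], [0, 0, 0]], "hand": [0, 0, 0, 0, 0, 0, 0, 0, 0, 0]}}

```text
time_s: 6.65
position: [0.5224, 0.0112, 0.0593]
tool_rot: [[0.991, -0.135, -0.001], [-0.135, -0.991, 0.0], [-0.001, 0.0, -1.0]]
ft_force: [-2.4, 0.9, 3.5]
grip_width: 0.0001
gripper_force: 2.6
```

```bash
python3 -c "
from h import *
st()"
```

```text
6.65 [0.5224 0.0112 0.0593] local [-0.0325  0.0043 -0.0337] F [-2.425   0.9062  3.5356] 5.240410303713561e-05
[[ 1.      0.0003 -0.0007]
 [ 0.0003 -1.     -0.0001]
 [-0.0007  0.0001 -1.    ]]
```

The contact force is about 4 N, more than the hinge needs, so the marker is probably on its plate. I'll press a little more to make sure.

Call:
{"op": "drive_tool", "data": {"offset": [[0.02, 0, 0.01], [0.02, 0, 0.01], [0.02, 0, 0.01], [0, 0, 0], [0, 0, 0], [0, 0, 0], [0, 0, 0], [0, 0, 0], [0, 0, 0], [0, 0, 0]], "turn": [[0, 0, 0], [0, 0, 0], [0, 0, 0], [0, 0, 0], [0, 0, 0], [0, 0, 0], [0, 0, 0], [0, 0, 0], [0, 0, 0], [0, 0, 0]], "hand": [0, 0, 0, 0, 0, 0, 0, 0, 0, 0]}}

```text
time_s: 7.9
position: [0.5229, 0.0112, 0.0589]
tool_rot: [[0.991, -0.135, -0.004], [-0.135, -0.991, 0.0], [-0.004, 0.0, -1.0]]
ft_force: [-15.2, 0.6, 19.3]
grip_width: -0.0001
gripper_force: 11.0
```

It hit a hard stop: force rose to 25 N with only 0.6 mm of travel. Now I draw off along the normal, then go forwards and up.

Call:
{"op": "drive_tool", "data": {"offset": [[-0.2, 0, -0.12], [-0.4, 0, -0.2], [-0.6, 0, -0.6], [-0.5, 0, -0.8], [-0.7, 0, -0.9], [-0.7, 0, -0.9], [-0.7, 0, -0.9], [-0.7, 0, -0.5], [0, 0, 0], [0, 0, 0]], "turn": [[0, 0, 0], [0, 0, 0], [0, 0, 0], [0, 0, 0], [0, 0, 0], [0, 0, 0], [0, 0, 0], [0, 0, 0], [0, 0, 0], [0, 0, 0]], "hand": [0, 0, 0, 0, 0, 0, 0, 0, 0, 0]}}

```text
time_s: 9.15
position: [0.3465, 0.0352, 0.2545]
tool_rot: [[0.991, -0.136, -0.0], [-0.136, -0.991, 0.0], [-0.0, -0.0, -1.0]]
ft_force: [0.4, -0.4, -0.7]
grip_width: -0.0001
gripper_force: 0.0
```

```bash
python3 -c "
from h import *
st();pic('p4')
a=cv2.imread('pics/top0.png')
f=lambda n,p:(proj(n,p)-((240,90) if n=='top' else (270,130)))*2+((0,0) if n=='top' else (400,0))
e=H+B@np.array([-.0305,0,-.0528])
for n in('top','scene'):print(n,[f(n,e+B@np.array([0,k,0])) for k in(.043,-.043)])
"
```

```text
9.15 [0.3465 0.0352 0.2545] local [-0.2101  0.0043  0.1615] F [ 0.4325 -0.3655 -0.6695] -0.00010370757255117206
[[ 1.      0.0001 -0.    ]
 [ 0.0001 -1.      0.    ]
 [-0.     -0.     -1.    ]]
top [array([155.8701, 248.3267]), array([229.4473, 257.9361])]
scene [array([513.3304, 172.7779]), array([472.0785, 210.6693])]
```

View pics/p4.png

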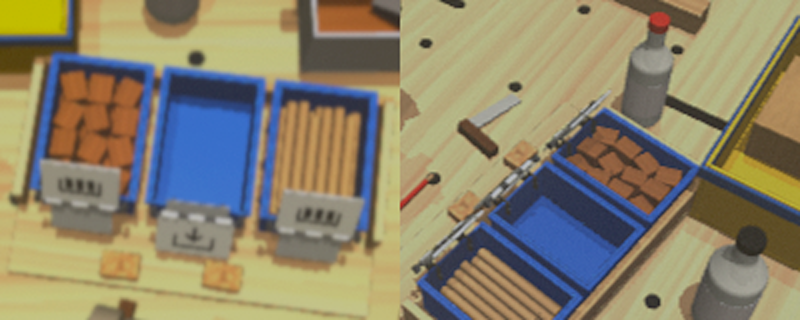

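The marker now shows its other face (an arrow). Its free edge is at about (157,249)–(231,257), matching the position computed for fully over. The pads, both other markers and the bottle haven't moved. Handing in.

```bash
python3 -c "
from rig import *
print(env.close_job())"
```

```text
the job is handed in; nothing more can be done
None
```

The empty bin's marker was pushed fully over onto its plate; the last picture shows its other face out and the other markers and nearby loose things unmoved. The arm is clear and the job was handed in at about 9 s; no verdict came back.

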